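# Find the focal height with the gauge and hold the loupe there

### The job

Inspect the metal plug of the USB stick with the hand loupe. First find the working height: press the height gauge's plunger down until you feel it come up against its hidden stop. Then pick up the loupe by its handle and finish holding it still and level, with the middle of the lens ring at the same height as the top of the plunger's cap and centred above the stick's metal plug; do not put it down or let go, and leave the stick and the other things on the desk where they lie.

Things in the scene. Friction and masses are not known exactly. Their poses are not given: they have to be found in the camera images.
- gauge: Upright steel tube, 20 mm across, of the height gauge; it is fixed, clamped in a grey round foot (70 mm across at the desk, its stem 32 mm across and 42 mm high, with a small clamp knob on its left side). Origin on the tube's axis at its mouth (top edge), z up. The mouth stands 60 to 95 mm above the desk. The gauge cannot be pushed over.
- plunger: Sliding plunger that sticks out of the gauge's tube: 10 mm aluminium rod with a flat round grey cap, 32 mm across and 8 mm thick, on top. It slides only vertically, on the tube's axis, stays where it is left, and takes about 2 N to slide; it starts 25 to 40 mm above a rigid stop hidden in the tube. The stop is reached before the cap meets the tube's mouth, and is felt as the push suddenly rising. This origin is on the axis but not at the cap: use cap_top.
- cap_top (a point): Centre of the flat top face of the plunger's cap. Once the plunger is on its stop this face marks the focal height (80 to 115 mm above the desk).
- loupe_grip (a point): Centre (half-way up) of the handle of the loose loupe, a hand magnifier of about 70 to 120 g that lies flat on the desk: a straight black handle 85 mm long, 16 mm wide and 18 mm high (flat sides), then a short neck and a round metal lens ring 56 mm across and 14 mm high. It balances within 15 mm of this point, to the lens's side. x points along the handle to the lens, z up out of the lens's face, y across the handle.
- lens (a point): Centre of the loupe's lens, half-way through the ring's thickness: 75 mm from loupe_grip along its x and 2 mm lower; same axes.
- usb_plug (a point): Centre of the bare metal plug at one end of the loose USB stick (55 x 18 x 8 mm, body orange, lying flat), 4 mm above the desk. x points out of the plug end along the stick; the body's centre line runs back from here, the stick's other end 49 mm behind this point.
- tape_roll: Bystander: roll of tape lying flat, 103 mm across, 24 mm high; origin under its centre.
- eraser: Bystander: eraser 46 x 23 x 13 mm; origin under its centre.
- sharpener: Bystander: metal pencil sharpener 16 x 25 x 12 mm; origin under its centre.
- binder_clip: Bystander: black binder clip standing with its wire ears up, 20 x 31 x 35 mm; origin under its centre.
- loupe: The same loupe as a whole; origin under the middle of its handle (9 mm below loupe_grip), same axes.
Not all that is in view belongs to the job. What is shaped like the part that bears usb_plug but white is not meant.

How it is judged (in metres and radians):
On the way, in this order (a step that is already met when the one before it is completed fails the run):
1. the plunger is pressed down onto its stop (z of cap_top in the frame of gauge below 0.0225 m), for 0.1 s.
2. the loupe is picked up (height (world z) of lens above 0.04 m and contact force between loupe and the fingers above 0.5 N), for 0.2 s.
At the end, for the whole second after the job is handed in: The plunger is still within 2.5 mm of its stop; the robot's fingers hold the loupe, which touches neither gauge nor desk, at rest; the lens centre is within 7 mm in height of the cap's top face and within 10 mm horizontally of the plug's centre, and the lens is level within 0.12 rad (z of cap_top in the frame of gauge below 0.0225 m and z of lens in the frame of cap_top between -0.007 and 0.007 m and horizontal distance between lens and usb_plug below 0.01 m and angle between lens's own z axis and vertical below 0.12 rad and contact force between loupe and the fingers above 0.5 N and contact force between loupe and gauge below 0.1 N and height (world z) of loupe_grip above 0.05 m and linear speed of loupe below 0.02 m/s and angular speed of loupe below 0.15 rad/s); the arm keeps its last pose, push and grip.
It fails at once if the USB stick is moved by more than 10 mm (distance of usb_plug from where it was at the start of the episode above 0.01 m).
It fails at once if the tape, eraser, sharpener or binder clip is moved by more than 15 mm (distance of any of tape_roll, eraser, sharpener, binder_clip from where it was at the start of the episode above 0.015 m).
It also fails if it takes over 48 s, if anything falls off the work surface, if the arm or the gripper's body presses on something with over 40 N, if the wrist force passes 120 N, or if a joint passes its speed limit or range.

### The arm

A 7-joint arm with a two-finger parallel gripper is mounted at the origin on a cart in front of the work surface, level with it; the furniture and walls round the work are solid. World frame = base frame: x ahead of the robot, y to its left, z up, the work surface at z = 0. Lengths are in mm, angles in rad, forces in N, time in s.
With the tool pointing down it reaches from about 400 to 875 mm from the base axis. Payload 6.5 kg.
Tool frame: the origin (TCP) lies at the very end of the fingers, on their centre line; the grasp point (between the pads) lies 19 mm behind it; z points along the fingers, y is the line along which they close (so a half turn about z gives the same grasp; the last joint's range is limited). The gripper opens to 88 mm and grips with 3 to 60 N. Pads are 18 mm wide; open, the fingers measure 123 mm over their backs; the gripper's body (75 mm by 187 mm) begins 45 mm behind the grasp point.
Start: joints at [1.241, 0.536, -0.004, 1.538, 0.003, 1.067, -0.071], TCP at [169.483, -627.507, 201.716] pointing down, gripper open.
Joint ranges: [-2.7, 2.7], [-0.37, 2.16], [-1.27, 1.26], [0.24, 2.4], [-1.31, 4.45], [0.19, 1.91], [-2.76, 2.76]. Speed limits (rad/s): [2.39, 2.39, 3.14, 3.14, 3.14, 3.14, 3.14].

### API

Orientations are given as a unit quaternion [w, x, y, z].
In Python, from station import state, snapshot, sign_off, masks_of, tip_of gives the robot as it stands.
- The arm moves only by the tool carry_out, never from a script. Its argument "plan" is a list of rows, each a list of 7 numbers: the finger opening in mm, from 0 to 88.1, then the shift along the tool's x, y, z in mm, then the turn, a rotation vector about the tool's x, y, z in degrees. In form: [[grip, tx, ty, tz, wx, wy, wz], ...]. A call has 1 to 5 rows; each row shifts and turns the commanded pose from where the row before left it, along the tool's axes as they then stand; what a row does not reach is not made up. A row lasts 1/12 s, in which the tool goes at most 41.7 mm and 7.16 degrees, less where a joint would pass 70% of its speed; a pose out of reach is approached as far as the arm can. A call is refused whole if a number of a shift passes 41.7 or a number of a turn 7.16, either way. A call with a gripper value outside its range is refused whole. The fingers move at their own pace and stop on an object; "grip_force" is the grip in N (left out, the last holds). Time passes only in rows, so rows that do not move let the fingers close. It gives the time, the measured TCP pose, the force, the opening and the grip force at its end, in the units of the state.
- state(): the state, without advancing time (a new reading comes with each control period).
- snapshot(name): name is "side" or "top" or "wrist"; returns a dict with "color" (400x640x3 uint8, blue, green, red), "z_map" (400x640 float32, mm along the optical axis (not along the pixel's ray), 0 where there is no reading), "fx", "fy", "cx", "cy" (pixels), "dist" ([k1, k2, p1, p2, k3] as OpenCV has them; the pictures are not rectified), "pose" (4x4, takes a point from camera to world coordinates). Camera axes: x right, y down, z forward; pixel columns grow to the right and rows downward; lengths in mm; the calibration is good to about 2 mm. A picture is of the moment at which its call begins.
- sign_off(): hands the job in; it is judged then, once.
Trained networks look in the newest picture that a camera, given by its name, has taken for a name from the list of things; names that differ only in an ending like _2 or _b are one class to them, and where a whole thing is asked for, a point or a joint stands for the part that bears it (a point fixed in the world has none). Each returns a list of dicts, best first, with "conf" (0 to 1); they miss things now and then, are a little off and sometimes report something else, mostly with a low value. They report only what shows in the picture. A call takes as long as a camera call. They do not tell look-alikes from the thing itself.
- masks_of(thing, camera): "mask" (400x640 bool, what is visible of it) and "extent" ([left, top, width, height] in pixels, round what is visible of it).
- tip_of(thing, camera): "xy" ([column, row] in pixels: a listed point, or the origin of a listed thing).
The state is a dict: "clock": time; "qpos": joint angles; "qvel": joint speeds; "joint_torque": joint torques, N m; "position": TCP position; "orientation": TCP orientation; "contact_force": force on the tool from outside, world axes, zero at the start; "ft_torque": the same for the moment, N m; "finger_gap": opening from 0.0 (shut) to 1.0 (fully open); "gripper_force": force on a finger pad.
Only numpy, scipy, OpenCV 4.12 (cv2) and the standard library are available. Lean on these libraries where they do the work, as an engineer would, in place of code of your own. Each camera call takes 0.05 s, during which the arm holds its last target. There are 200 camera calls.

## Working session

There is one attempt and no reset: what is moved stays moved. The work goes in short steps, Python scripts to look and compute and a tool call to move; the robot and the scene stay as the last step left them, time stands still between calls to the robot, and variables do not carry over. Pictures are saved under pics/ and viewed, at most 12 in all, crops included, and the job is handed in when it is done.

Besides the shell and the picture viewer there is one more tool, called after ">>>" as name(argument=value, ...), one argument or row to a line, values as JSON. carry_out: Moves the arm, as the interface text tells. Its arguments: {"type":"object","properties":{"plan":{"type":"array","items":{"type":"array","items":{"type":"number"}}},"grip_force":{"type":"number"}},"required":["plan"]}

```bash
mkdir -p pics; ls; cat > h.py <<'E'
import numpy as np, cv2
from station import state, snapshot, sign_off, masks_of, tip_of
def w(s,u,v,z=None,d=None):
    K=np.array([[s['fx'],0,s['cx']],[0,s['fy'],s['cy']],[0,0,1.]])
    p=cv2.undistortPoints(np.array([[[u,v]]],float),K,np.array(s['dist'],float))[0,0]
    T=np.array(s['pose']); r=T[:3,:3]@np.array([p[0],p[1],1]); o=T[:3,3]
    if d is not None: return o+r*d
    return o+r*(z-o[2])/r[2]
def dep(s,u,v,k=2):
    u,v=int(round(u)),int(round(v)); a=s['z_map'][max(0,v-k):v+k+1,max(0,u-k):u+k+1]; a=a[a>0]
    return np.median(a) if a.size else None
E
python3 - <<'E'
from h import *
st=state(); print({k:np.round(v,3).tolist() for k,v in st.items()})
ims=[]
for c in ['side','top','wrist']:
    s=snapshot(c); cv2.imwrite(f'pics/{c}0.png',s['color'])
    print(c,np.round(s['pose'],2).tolist(),s['fx'])
    for t in ['cap_top','gauge','loupe_grip','lens','usb_plug','tape_roll','eraser','sharpener','binder_clip']:
        for r in tip_of(t,c)[:3]:
            u,v=r['xy']; d=dep(s,u,v)
            print(t,round(r['conf'],2),np.round([u,v]),None if d is None else np.round(w(s,u,v,d=d),0))
E
```

```text
pics
{'clock': 0.0, 'qpos': [1.241, 0.537, -0.004, 1.539, 0.003, 1.067, -0.071], 'qvel': [0.001, 0.001, -0.002, -0.001, 0.0, -0.0, 0.001], 'joint_torque': [-0.0, -57.1, 0.991, -25.161, -0.056, 0.018, 0.0], 'position': [169.287, -626.897, 200.896], 'orientation': [-0.001, 0.991, 0.132, -0.0], 'contact_force': [0.402, -0.23, 0.275], 'ft_torque': [0.018, -0.056, 0.066], 'gripper_force': 0.0, 'finger_gap': 1.001}
side [[1.0, 0.05, -0.04, 596.72], [0.06, -0.65, 0.76, -677.65], [0.01, -0.76, -0.65, 645.45], [0.0, 0.0, 0.0, 1.0]] 368.62712566758444
cap_top 0.65 [314. 122.] [542. 239. 138.]
gauge 0.55 [315. 140.] [545. 223.  87.]
gauge 0.47 [265. 295.] [ 474. -249.   14.]
loupe_grip 0.95 [262. 295.] [ 469. -251.   18.]
lens 0.55 [280. 271.] [ 496. -185.   10.]
usb_plug 0.59 [309. 224.] [546. -27.  -0.]
usb_plug 0.4 [334. 204.] [607.  47.   4.]
tape_roll 0.65 [369. 206.] [695.  27.  24.]
tape_roll 0.45 [313. 138.] [529. 363.  12.]
eraser 0.74 [258. 234.] [428. -82.  12.]
sharpener 0.67 [262. 294.] [ 469. -249.   19.]
sharpener 0.58 [270. 200.] [438.  44.  12.]
binder_clip 0.6 [356. 249.] [ 660. -109.   10.]
top [[0.01, -1.0, 0.04, 505.7], [-1.0, -0.01, -0.02, -25.43], [0.02, -0.04, -1.0, 976.75], [0.0, 0.0, 0.0, 1.0]] 421.0942374017837
cap_top 0.61 [187. 194.] [551. 226. 136.]
gauge 0.64 [195. 199.] [541. 211. 134.]
loupe_grip 0.84 [409. 235.] [ 468. -246.   18.]
lens 0.69 [378. 222.] [ 497. -176.   10.]
usb_plug 0.54 [278. 174.] [606.  57.   7.]
tape_roll 0.93 [275. 132.] [705.  65.   0.]
eraser 0.54 [336. 249.] [434. -78.  13.]
sharpener 0.68 [191. 198.] [543. 218. 137.]
sharpener 0.41 [283. 244.] [446.  43.  12.]
binder_clip 0.49 [342. 149.] [664. -91.  15.]
wrist [[0.26, -0.93, -0.28, 240.27], [-0.97, -0.25, -0.07, -608.14], [-0.0, 0.29, -0.96, 385.57], [0.0, 0.0, 0.0, 1.0]] 333.7810065679244
```

View pics/top0.png

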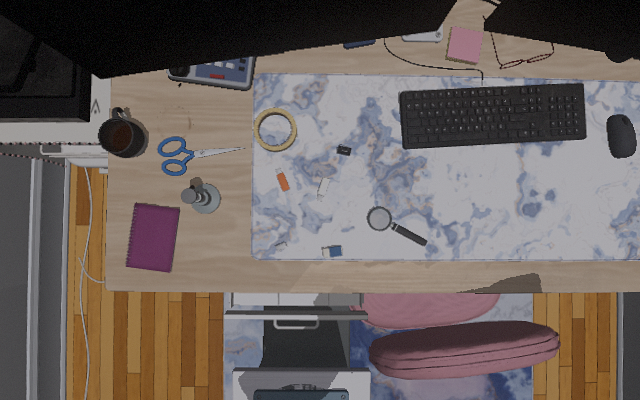

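View pics/side0.png

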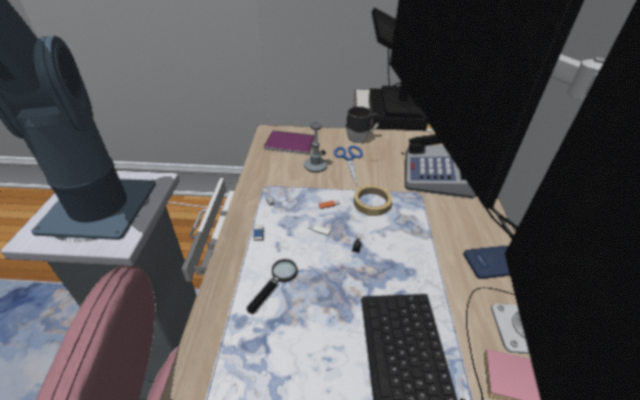

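The pictures show the gauge cap near top (187,194) / side (315,125), and the loupe near top (378,218)–(426,243). Two things could be taken for the wanted stick: the orange one at top (283,180) / side (328,204), and the white one at top (324,187) / side (320,229). I choose the orange one and will check it in a crop.

```bash
python3 - <<'E'
from h import *
S={c:snapshot(c) for c in ['side','top']}
def zs(c,m):
    s=S[c]; v,u=np.nonzero(m); d=s['z_map'][v,u]; ok=d>0
    return np.array([w(s,a,b,d=e) for a,b,e in zip(u[ok],v[ok],d[ok])])
for c in S:
    for t in ['plunger','loupe','usb_plug']:
        for r in masks_of(t,c)[:2]:
            P=zs(c,r['mask']); 
            if len(P): print(c,t,round(r['conf'],2),r['extent'],len(P),np.round(np.median(P,0)),np.round(np.percentile(P,[5,95],axis=0)).tolist())
            if t=='plunger' and len(P):
                Q=P[P[:,2]>np.percentile(P[:,2],95)-6]; print('  cap',np.round(Q.mean(0),1),len(Q))
    hsv=cv2.cvtColor(S[c]['color'],cv2.COLOR_BGR2HSV)
    m=cv2.inRange(hsv,(3,150,120),(15,255,255))>0
    n,l,stt,cc=cv2.connectedComponentsWithStats(m.astype(np.uint8))
    for i in range(1,n):
        if stt[i,4]>20: print(c,'orange',cc[i],stt[i], np.round(w(S[c],*cc[i],z=6)))
a=cv2.resize(S['top']['color'][155:205,255:345],None,fx=8,fy=8,interpolation=cv2.INTER_CUBIC)[:,:,:]
b=cv2.resize(S['side']['color'][190:245,300:350],None,fx=3.5,fy=3.5)
o=np.zeros((600,720,3),np.uint8);o[:400]=a[:400,:720];o[400:400+b.shape[0],:b.shape[1]]=b
cv2.imwrite('pics/crop.png',o)
E
```

```text
side loupe 0.91 [244.0, 253.8, 51.0, 58.3] 853 [ 488. -201.   13.] [[451.0, -281.0, 6.0], [524.0, -158.0, 20.0]]
side loupe 0.66 [253.4, 225.7, 10.0, 17.6] 143 [427. -78.  13.] [[417.0, -94.0, 7.0], [438.0, -55.0, 15.0]]
side usb_plug 0.64 [316.1, 202.2, 26.6, 7.6] 114 [588.  44.   8.] [[568.0, 32.0, 4.0], [611.0, 58.0, 11.0]]
side usb_plug 0.57 [306.2, 226.2, 21.7, 8.8] 135 [572. -50.   9.] [[549.0, -61.0, 4.0], [593.0, -38.0, 11.0]]
side orange [ 23.14037627 196.5788712 ] [  0 189  53  17 691] [-212.   18.    6.]
side orange [187.43564356 200.07920792] [171 197  36   7 101] [221.  35.   6.]
side orange [326.37931034 204.31034483] [321 203  12   4  29] [586.  44.   6.]
side orange [ 11.49101796 221.43113772] [  0 218  26   8 167] [-179.  -74.    6.]
side orange [182.51754386 228.97368421] [172 219  22  24 342] [243. -70.   6.]
side orange [ 26.0268757  269.87010078] [  0 260  58  20 893] [ -48. -213.    6.]
side orange [196.54285714 280.41428571] [193 275   9  12  70] [ 323. -217.    6.]
top plunger 0.45 [180.2, 188.4, 18.3, 14.9] 200 [546. 223. 136.] [[534.0, 210.0, 133.0], [560.0,
[... 927 characters left out ...]
orange [603.2815534  329.55533981] [598 293  12  78 515] [ 245. -715.    6.]
top orange [212.62903226 327.83870968] [210 321   6  15  62] [252. 202.   6.]
top orange [220.71428571 334.52380952] [219 329   4  12  21] [237. 183.   6.]
top orange [ 81.23333333 344.83333333] [ 79 338   6  13  30] [208. 505.   6.]
top orange [212.75897436 365.30769231] [209 339   8  58 195] [166. 200.   6.]
top orange [147.61065574 365.52868852] [141 341  13  50 244] [164. 350.   6.]
top orange [ 80.97674419 359.25581395] [ 79 351   6  19  43] [175. 505.   6.]
top orange [201.17886179 393.42276423] [195 387  13  13 123] [102. 226.   6.]
top orange [145.20454545 394.68181818] [142 390   8  10  44] [ 97. 355.   6.]
```

View pics/crop.png

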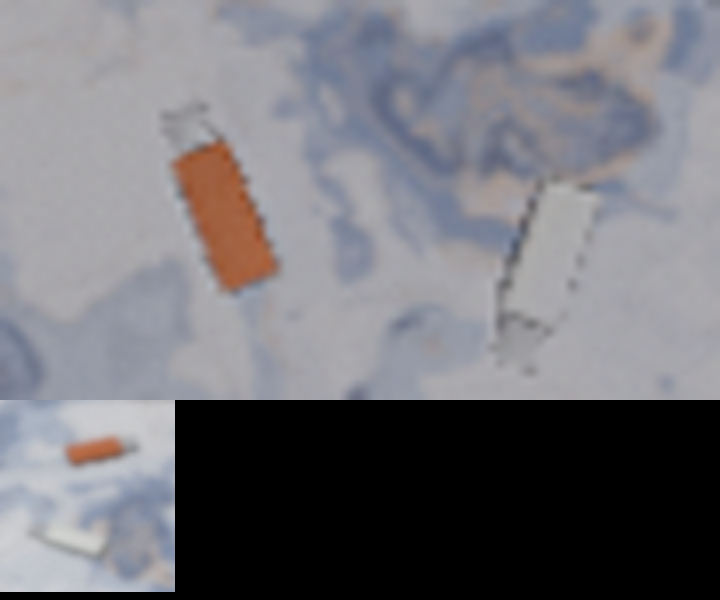

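The crop shows the orange stick with its bare metal plug at the upper-left end, near crop (190,125), which is top pixel (279,171). The look-alike is white, at crop (545,260). I'm heading for the gauge with the fingers closing.

>>> carry_out(
  plan=[
    [0,25.5,-31,0,0,0,0],
    [0,25.5,-31,0,0,0,0],
    [0,25.5,-31,0,0,0,0],
    [0,25.5,-31,0,0,0,0],
    [0,25.5,-31,0,0,0,0],
  ],
  grip_force=20,
)

```text
clock: 2.32
position: [252.6, -442.9, 201.8]
orientation: [0.0, 0.991, 0.131, 0.0]
contact_force: [1.2, 0.1, 0.3]
finger_gap: 0.645
gripper_force: 0.0
```

>>> carry_out(
  plan=[
    [0,25.5,-31,0,0,0,0],
    [0,25.5,-31,0,0,0,0],
    [0,25.5,-31,0,0,0,0],
    [0,25.5,-31,0,0,0,0],
    [0,25.5,-31,0,0,0,0],
  ],
)

```text
clock: 2.73
position: [335.3, -260.1, 202.0]
orientation: [0.0, 0.991, 0.131, 0.0]
contact_force: [1.3, -1.3, 0.4]
finger_gap: 0.266
gripper_force: 0.0
```

>>> carry_out(
  plan=[
    [0,25.5,-31,0,0,0,0],
    [0,25.5,-31,0,0,0,0],
    [0,25.5,-31,0,0,0,0],
    [0,25.5,-31,0,0,0,0],
    [0,25.5,-31,0,0,0,0],
  ],
)

```text
clock: 3.15
position: [418.1, -77.1, 202.1]
orientation: [0.0, 0.991, 0.131, 0.0]
contact_force: [0.3, -0.5, -0.1]
finger_gap: 0.003
gripper_force: 0.0
```

>>> carry_out(
  plan=[
    [0,25.5,-31,0,0,0,0],
    [0,25.5,-31,0,0,0,0],
    [0,25.5,-31,0,0,0,0],
    [0,0,0,0,0,0,0],
  ],
)

```text
clock: 3.48
position: [469.8, 39.3, 202.6]
orientation: [-0.002, 0.991, 0.136, 0.002]
contact_force: [-0.7, -0.7, 0.3]
finger_gap: 0.004
gripper_force: 0.0
```

```bash
cat >> h.py <<'E'
def plug(s):
    "orange blob: body rect ends -> plug centre; returns the two candidate ends at z=4 and body centre"
    m=cv2.inRange(cv2.cvtColor(s['color'],cv2.COLOR_BGR2HSV),(3,150,110),(15,255,255))
    n,l,stt,cc=cv2.connectedComponentsWithStats(m); i=max(range(1,n),key=lambda i:stt[i,4] if np.linalg.norm(w(s,*cc[i],z=8)[:2]-[588,45])<25 else 0)
    v,u=np.nonzero(l==i); P=np.array([w(s,a,b,z=8)[:2] for a,b in zip(u,v)],np.float32)
    r=cv2.minAreaRect(P); return stt[i],np.round(r[0],1),np.round(r[1],1),r[2]
E
python3 - <<'E'
from h import *
print(state()['position'])
s=snapshot('wrist'); cv2.imwrite('pics/w1.png',s['color']); print(np.round(s['pose'],2).tolist())
for t in ['usb_plug','cap_top']:
    for r in tip_of(t,'wrist')[:3]:
        u,v=r['xy']; d=dep(s,u,v,1); print(t,round(r['conf'],2),np.round([u,v],1),np.round(w(s,u,v,z=4),1),d and np.round(w(s,u,v,d=d),1))
print(plug(s))
t=snapshot('top'); print(plug(t), w(t,278.8,170.6,z=4))
E
```

```text
[469.80836926  39.32175875 202.60380159]
[[0.27, -0.92, -0.27, 539.72], [-0.96, -0.26, -0.07, 58.53], [-0.0, 0.28, -0.96, 386.81], [0.0, 0.0, 0.0, 1.0]]
usb_plug 0.74 [345.   31.8] [613.   56.1   4. ] [612.4  56.1   7.2]
usb_plug 0.6 [407.9 113.4] [551.1 -36.    4. ] [550.9 -35.1   7.6]
cap_top 0.64 [98.8 30.7] [547.  316.4   4. ] [544.5 225.8 138.5]
cap_top 0.54 [540.9 225.3] [ 469.9 -245.3    4. ] [ 472.6 -233.6   18.7]
(array([338,  40,  18,  40, 561], dtype=int32), array([585.8,  46.7]), array([39.4, 15.7]), 22.029876708984375)
(array([277, 173,   9,   9,  51], dtype=int32), array([598.,  49.]), array([18.3, 14.6]), 19.10689926147461) [613.59858314  54.73754293   4.        ]
```

View pics/w1.png

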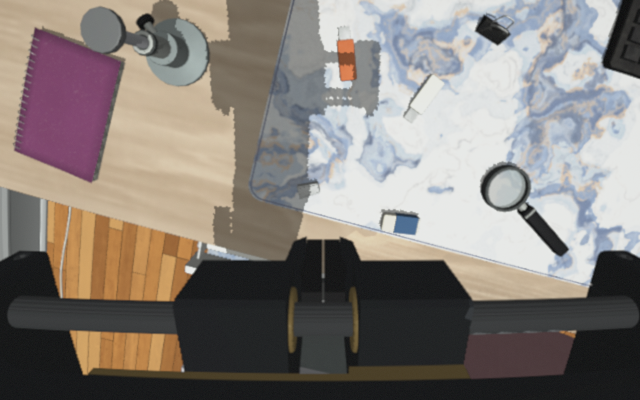

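The wrist picture shows the cap at (103,31), the orange stick with its plug at (345,32), the white stick at (425,98), and the loupe at (505,187)–(560,250). Next I move over the cap.

>>> carry_out(
  plan=[
    [0,24.6,-31.5,6,0,0,0],
    [0,24.6,-31.5,6,0,0,0],
    [0,24.6,-31.5,6,0,0,0],
    [0,24.6,-31.5,6,0,0,0],
    [0,24.6,-31.5,6,0,0,0],
  ],
)

```text
clock: 4.1
position: [545.7, 214.0, 171.4]
orientation: [0.001, 0.992, 0.13, -0.0]
contact_force: [1.1, -0.9, 0.4]
finger_gap: 0.005
gripper_force: 0.0
```

>>> carry_out(
  plan=[
    [0,0,0,10,0,0,0],
    [0,0,0,10,0,0,0],
    [0,0,0,0,0,0,0],
  ],
)

```text
clock: 4.35
position: [543.4, 211.7, 149.3]
orientation: [0.001, 0.991, 0.13, -0.002]
contact_force: [-1.4, -0.9, 0.2]
finger_gap: 0.006
gripper_force: 0.0
```

```bash
python3 - <<'E'
from h import *
print(state()['position'],state()['contact_force'])
s=snapshot('wrist'); t=snapshot('top'); cv2.imwrite('pics/w2.png',s['color'])
for c,q in (('wrist',s),('top',t)):
  v,u=np.mgrid[0:400:1,0:640:1]; d=q['z_map']
  P=np.array([w(q,a,b,d=d[b,a]) for b in range(0,400,2) for a in range(0,640,2) if d[b,a]>0])
  k=(abs(P[:,0]-546)<24)&(abs(P[:,1]-225)<24)&(P[:,2]>125)&(P[:,2]<143); Q=P[k]; print(c,k.sum(),np.round(np.median(Q,0),1),np.round(Q.min(0)),np.round(Q.max(0)))
E
```

```text
[543.41895793 211.66954974 149.25361755] [-1.41299472 -0.90198781  0.24145569]
wrist 495 [547.  226.1 137.7] [530. 211. 131.] [561. 241. 139.]
top 2 [556.6 213.2 134.6] [554. 212. 131.] [559. 214. 138.]
```

View pics/w2.png

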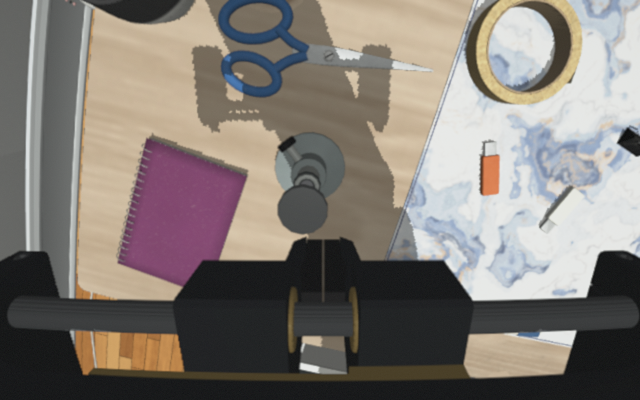

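The picture shows the cap at (303,208), slightly ahead and to the left of the fingertips. Its centre measures about (546,226,138). I'll shift over it and start down.

>>> carry_out(
  plan=[
    [0,6.2,-13.1,0,0,0,0],
    [0,0,0,6,0,0,0],
    [0,0,0,4,0,0,0],
    [0,0,0,4,0,0,0],
    [0,0,0,0,0,0,0],
  ],
)

```text
clock: 4.87
position: [546.7, 228.6, 136.7]
orientation: [0.0, 0.991, 0.131, -0.001]
contact_force: [-0.1, -0.7, 0.8]
finger_gap: 0.01
gripper_force: 0.0
```

>>> carry_out(
  plan=[
    [0,0,0,4,0,0,0],
    [0,0,0,4,0,0,0],
    [0,0,0,4,0,0,0],
    [0,0,0,4,0,0,0],
    [0,0,0,0,0,0,0],
  ],
)

```text
clock: 5.28
position: [546.8, 228.9, 120.7]
orientation: [0.0, 0.991, 0.132, -0.001]
contact_force: [-0.1, 0.0, -0.5]
finger_gap: 0.011
gripper_force: 0.0
```

```bash
cat >> h.py <<'E'
def cap(c,x0=546,y0=226,lo=70):
    q=snapshot(c); d=q['z_map']
    P=np.array([w(q,a,b,d=d[b,a]) for b in range(0,400) for a in range(0,640,2) if d[b,a]>0 and (c!='side' or (abs(a-315)<40 and b<190))])
    k=(np.hypot(P[:,0]-x0,P[:,1]-y0)<19)&(P[:,2]>lo)&(P[:,2]<145)
    return q,P[k]
E
python3 - <<'E'
from h import *
for c in ['wrist','side']:
    q,P=cap(c); print(c,len(P),np.histogram(P[:,2],bins=range(70,150,5)),np.round(P.max(0)),np.round(P.min(0)))
    if c=='side': cv2.imwrite('pics/s2.png',cv2.resize(q['color'][90:190,250:380],None,fx=5,fy=5))
print(state()['contact_force'])
E
```

```text
wrist 921 (array([ 16, 187,  26,  16,  16,  12,   0,   0,   0,   0,   0,   0,  56,
       592,   0]), array([ 70,  75,  80,  85,  90,  95, 100, 105, 110, 115, 120, 125, 130,
       135, 140, 145])) [562. 242. 140.] [538. 210.  71.]
side 83 (array([ 5,  9,  6,  4,  3,  1,  3,  4,  4,  3,  2,  2,  8, 29,  0]), array([ 70,  75,  80,  85,  90,  95, 100, 105, 110, 115, 120, 125, 130,
       135, 140, 145])) [559. 239. 139.] [530. 209.  72.]
[-0.51284924  0.38700823 -0.40388213]
```

View pics/s2.png

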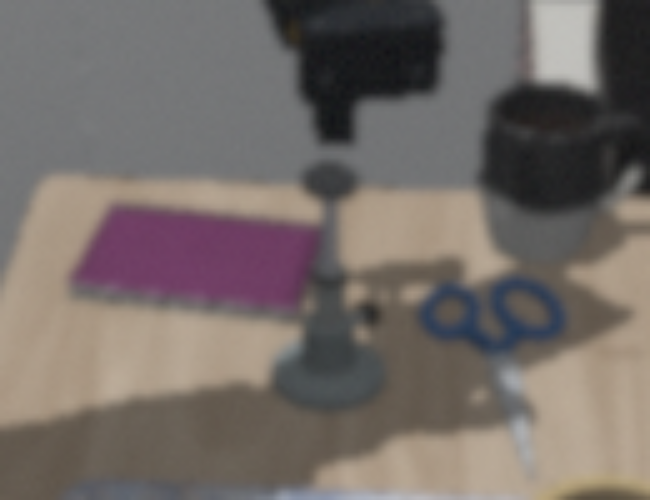

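The picture shows the fingertips at crop (337,140), still clear of the cap at (330,175), although the state reads z = 121. I'll compare the state with the depth data.

```bash
python3 - <<'E'
from h import *
st=state(); print(st['position'],st['orientation'],st['qpos'],st['clock'])
def proj(s,p):
    T=np.linalg.inv(s['pose']); K=np.array([[s['fx'],0,s['cx']],[0,s['fy'],s['cy']],[0,0,1.]])
    return cv2.projectPoints(np.array([p],float),cv2.Rodrigues(T[:3,:3])[0],T[:3,3],K,np.array(s['dist'],float))[0].ravel()
for c in ['side','wrist','top']:
    s=snapshot(c); print(c,'proj TCP',proj(s,st['position']),'cap',proj(s,[546,226,138]))
    if c=='side':
        for v in range(100,135,2): print(v,[ (np.round(w(s,u,v,d=s['z_map'][v,u])).tolist() if s['z_map'][v,u]>0 else None) for u in (314,317,320)])
    if c=='wrist':
        print(np.round(np.array(s['pose'])[:3,3]))
        for v in range(225,300,8): print(v,[ (np.round(w(s,u,v,d=s['z_map'][v,u])).tolist() if s['z_map'][v,u]>0 else None) for u in (305,340)])
E
```

```text
[547.19197519 229.19711124 121.47815474] [ 6.74140375e-05  9.91308416e-01  1.31558237e-01 -2.24594418e-04] [-0.15198783  0.57766093 -0.4384903   1.73850046  0.3021118   0.89315892
 -2.02630048] 5.3833
side proj TCP [316.11717988 128.79722669] cap [315.67435078 124.07877451]
100 [[547.0, 135.0, 253.0], [554.0, 136.0, 253.0], [561.0, 138.0, 252.0]]
102 [[547.0, 131.0, 250.0], [554.0, 138.0, 247.0], [560.0, 146.0, 243.0]]
104 [[546.0, 143.0, 239.0], [553.0, 143.0, 239.0], [561.0, 144.0, 239.0]]
106 [[546.0, 141.0, 234.0], [553.0, 143.0, 234.0], [561.0, 146.0, 233.0]]
108 [[546.0, 141.0, 229.0], [553.0, 143.0, 229.0], [561.0, 144.0, 228.0]]
110 [[546.0, 140.0, 224.0], [554.0, 144.0, 223.0], [558.0, 215.0, 187.0]]
112 [[542.0, 215.0, 180.0], [550.0, 215.0, 181.0], [558.0, 216.0, 180.0]]
114 [[542.0, 211.0, 176.0], [550.0, 212.0, 176.0], [558.0, 214.0, 175.0]]
116 [[542.0, 210.0, 171.0], [550.0, 215.0, 169.0], [558.0, 217.0, 168.0]]
118 [[542.0, 213.0, 163.0], [550.0, 219.0, 160.0], [558.0, 223.0, 159.0]]
120 [[490.0, 1068.0, -311.0], [505.0, 1073.0, -313.0], [521.0, 1087.0, -320.0]]
122 [
[... 484 characters left out ...]
0], [551.0, 411.0, -3.0]]
wrist proj TCP [323.32136594 226.98585117] cap [328.44086381 241.62244467]
[618. 249. 306.]
225 [[551.0, 241.0, 136.0], [557.0, 222.0, 137.0]]
233 [[547.0, 240.0, 137.0], [552.0, 221.0, 137.0]]
241 [[555.0, 240.0, 164.0], [559.0, 225.0, 165.0]]
249 [[554.0, 240.0, 171.0], [558.0, 225.0, 172.0]]
257 [[554.0, 239.0, 178.0], [558.0, 225.0, 179.0]]
265 [[554.0, 239.0, 185.0], [558.0, 225.0, 186.0]]
273 [[554.0, 238.0, 191.0], [558.0, 225.0, 191.0]]
281 [[554.0, 238.0, 198.0], [557.0, 226.0, 197.0]]
289 [[554.0, 238.0, 202.0], [557.0, 226.0, 203.0]]
297 [[552.0, 237.0, 204.0], [555.0, 225.0, 205.0]]
top proj TCP [187.85770969 195.93614181] cap [186.99273749 196.12396546]
```

The side and wrist depths agree that the real fingertips sit about 37 mm above the reported TCP: tip at z ≈ 158, cap still at 138. I'll continue down by feel.

>>> carry_out(
  plan=[
    [0,0,2.5,5,0,0,0],
    [0,0,0,5,0,0,0],
    [0,0,0,4,0,0,0],
    [0,0,0,0,0,0,0],
  ],
)

```text
clock: 5.87
position: [547.3, 226.3, 106.5]
orientation: [0.0, 0.991, 0.131, -0.001]
contact_force: [-1.2, -0.3, 0.5]
finger_gap: 0.007
gripper_force: 0.0
```

>>> carry_out(
  plan=[
    [0,0,0,3,0,0,0],
    [0,0,0,3,0,0,0],
    [0,0,0,3,0,0,0],
    [0,0,0,3,0,0,0],
    [0,0,0,0,0,0,0],
  ],
)

```text
clock: 6.28
position: [547.8, 226.9, 95.2]
orientation: [0.0, 0.991, 0.132, -0.0]
contact_force: [0.3, -0.6, 0.3]
finger_gap: 0.006
gripper_force: 0.0
```

>>> carry_out(
  plan=[
    [0,0,0,3,0,0,0],
    [0,0,0,3,0,0,0],
    [0,0,0,3,0,0,0],
    [0,0,0,0,0,0,0],
  ],
)

```text
clock: 6.62
position: [547.8, 226.8, 86.1]
orientation: [0.0, 0.991, 0.132, -0.0]
contact_force: [-0.0, -0.7, 0.1]
finger_gap: 0.006
gripper_force: 0.0
```

```bash
python3 - <<'E'
from h import *
print(state()['position'],state()['contact_force'])
for c in ['wrist','side']:
    q,P=cap(c); print(c,len(P),np.histogram(P[:,2],bins=range(70,150,5)))
E
```

```text
[547.80363682 226.79283132  86.09090913] [-0.03871215 -0.68718382  0.06389027]
wrist 1246 (array([ 19, 224,  37,  14,   0,   0,   0,   0,   0,  64, 224, 109, 171,
       179, 205]), array([ 70,  75,  80,  85,  90,  95, 100, 105, 110, 115, 120, 125, 130,
       135, 140, 145]))
side 86 (array([ 6, 10,  4,  3,  4,  3,  4,  1,  0,  9, 14,  7,  8,  7,  6]), array([ 70,  75,  80,  85,  90,  95, 100, 105, 110, 115, 120, 125, 130,
       135, 140, 145]))
```

The cap is now moving, with its top at about 122. I continue gently until the push rises.

>>> carry_out(
  plan=[
    [0,0,0,2.5,0,0,0],
    [0,0,0,2.5,0,0,0],
    [0,0,0,0,0,0,0],
  ],
)

```text
clock: 6.97
position: [547.9, 226.8, 81.3]
orientation: [0.0, 0.991, 0.132, -0.0]
contact_force: [0.1, 0.0, 0.0]
finger_gap: 0.002
gripper_force: 0.0
```

>>> carry_out(
  plan=[
    [0,0,0,2,0,0,0],
    [0,0,0,2,0,0,0],
    [0,0,0,0,0,0,0],
  ],
)

```text
clock: 7.22
position: [547.9, 226.8, 77.3]
orientation: [0.0, 0.991, 0.132, -0.0]
contact_force: [-0.2, 0.1, 0.8]
finger_gap: 0.006
gripper_force: 0.0
```

>>> carry_out(
  plan=[
    [0,0,0,2,0,0,0],
    [0,0,0,2,0,0,0],
    [0,0,0,0,0,0,0],
  ],
)

```text
clock: 7.47
position: [547.9, 226.8, 73.3]
orientation: [-0.0, 0.991, 0.132, -0.0]
contact_force: [0.3, -0.3, -0.2]
finger_gap: 0.004
gripper_force: 0.0
```

>>> carry_out(
  plan=[
    [0,0,0,2,0,0,0],
    [0,0,0,0,0,0,0],
  ],
)

```text
clock: 7.63
position: [547.9, 226.8, 71.4]
orientation: [0.0, 0.991, 0.132, -0.0]
contact_force: [0.3, -0.1, 0.3]
finger_gap: 0.003
gripper_force: 0.0
```

>>> carry_out(
  plan=[
    [0,0,0,2,0,0,0],
    [0,0,0,0,0,0,0],
  ],
)

```text
clock: 7.8
position: [547.9, 226.8, 69.4]
orientation: [-0.0, 0.991, 0.132, -0.0]
contact_force: [-0.4, 0.2, 0.4]
finger_gap: 0.007
gripper_force: 0.0
```

```bash
python3 - <<'E'
from h import *
st=state();print(st['position'],st['contact_force'],st['joint_torque'])
for c in ['wrist']:
    q,P=cap(c); print(c,len(P),np.histogram(P[:,2],bins=range(70,150,3)))
    cv2.imwrite('pics/w3.png',q['color'])
E
```

```text
[547.91379633 226.84191204  69.41868216] [-0.41198737  0.23814137  0.44752408] [-2.53460527e-02 -5.56317258e+01 -5.62351674e+00 -1.94274777e+01
  3.17773700e-02 -7.63080711e-02 -1.31203598e-02]
wrist 1689 (array([ 11,  32,  79,  32,   0,   0,   0,   0,   0,   5,  46,  91, 146,
        63,  87, 105, 107, 104, 112, 146, 122, 101,  94,  96, 110,   0]), array([ 70,  73,  76,  79,  82,  85,  88,  91,  94,  97, 100, 103, 106,
       109, 112, 115, 118, 121, 124, 127, 130, 133, 136, 139, 142, 145,
       148]))
```

View pics/w3.png

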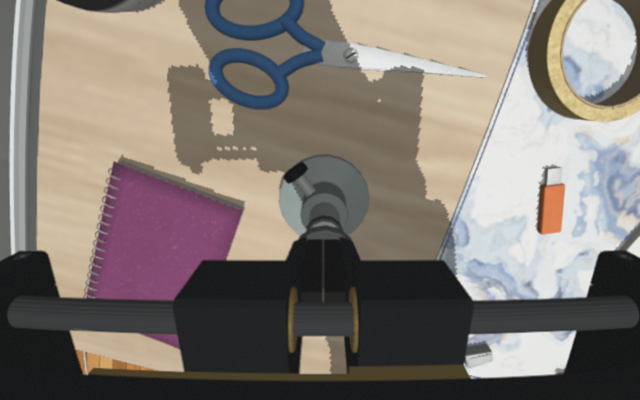

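The picture shows the closed fingers on the cap at (325,228), with the tube mouth below. By depth the cap top is about 107 and the mouth about 78, so roughly 8 mm remain. I continue down.

>>> carry_out(
  plan=[
    [0,0,0,2,0,0,0],
    [0,0,0,2,0,0,0],
    [0,0,0,0,0,0,0],
  ],
)

```text
clock: 8.1
position: [547.9, 226.8, 65.3]
orientation: [-0.0, 0.991, 0.132, -0.0]
contact_force: [1.1, 0.0, -0.3]
finger_gap: 0.007
gripper_force: 0.0
```

>>> carry_out(
  plan=[
    [0,0,0,1.5,0,0,0],
    [0,0,0,0,0,0,0],
  ],
)

```text
clock: 8.27
position: [547.9, 226.8, 63.9]
orientation: [0.0, 0.991, 0.132, -0.0]
contact_force: [-0.2, 0.3, -0.2]
finger_gap: 0.005
gripper_force: 0.0
```

>>> carry_out(
  plan=[
    [0,0,0,1.5,0,0,0],
    [0,0,0,0,0,0,0],
  ],
)

```text
clock: 8.43
position: [547.9, 226.8, 62.5]
orientation: [0.0, 0.991, 0.132, -0.0]
contact_force: [0.1, 0.1, -0.7]
finger_gap: 0.006
gripper_force: 0.0
```

>>> carry_out(
  plan=[
    [0,0,0,1.5,0,0,0],
    [0,0,0,0,0,0,0],
  ],
)

```text
clock: 8.6
position: [548.1, 226.9, 62.0]
orientation: [0.0, 0.991, 0.131, 0.0]
contact_force: [-2.2, -1.6, 8.1]
finger_gap: 0.005
gripper_force: 4.6
```

The push rises at 62.0. One more small press will confirm the stop.

>>> carry_out(
  plan=[
    [0,0,0,1.2,0,0,0],
    [0,0,0,0,0,0,0],
    [0,0,0,0,0,0,0],
  ],
)

```text
clock: 8.85
position: [548.1, 226.9, 61.9]
orientation: [0.0, 0.991, 0.131, 0.0]
contact_force: [-6.0, -3.7, 19.0]
finger_gap: 0.004
gripper_force: 9.3
```

>>> carry_out(
  plan=[
    [0,0,0,-10,0,0,0],
    [0,0,0,-30,0,0,0],
    [0,0,0,-30,0,0,0],
    [0,-30,0,-20,0,0,0],
    [0,0,0,0,0,0,0],
  ],
)

```text
clock: 9.27
position: [517.7, 219.7, 153.7]
orientation: [-0.0, 0.991, 0.132, 0.002]
contact_force: [-0.3, 0.6, 0.1]
finger_gap: 0.007
gripper_force: 0.0
```

```bash
python3 - <<'E'
from h import *
st=state();print(st['position'],st['contact_force'])
for c in ['wrist','side','top']:
    q,P=cap(c,lo=60); print(c,len(P),np.histogram(P[:,2],bins=range(60,150,3))[0])
    k=(P[:,2]>94)&(P[:,2]<110); 
    if k.sum(): print(np.round(np.median(P[k],0),1),np.round(P[k].min(0)),np.round(P[k].max(0)))
E
```

```text
[517.67834606 219.7085942  153.72322443] [-0.31658658  0.55873769  0.13477465]
wrist 745 [  0   0   0   0   0   0   0   0   0   0   1   9 237 498   0   0   0   0
   0   0   0   0   0   0   0   0   0   0   0]
[546.4 226.2  99.3] [530. 210.  94.] [561. 242. 102.]
side 73 [ 6  2  5  3  3  8  4  3  0  0  3  6 21  9  0  0  0  0  0  0  0  0  0  0
  0  0  0  0  0]
[544.5 222.   98.6] [530. 208.  95.] [559. 240. 100.]
top 86 [ 0  0  0  0  0  0  0  0  0  0  1 10 54 20  1  0  0  0  0  0  0  0  0  0
  0  0  0  0  0]
[546.3 223.5  97.8] [532. 210.  95.] [561. 237. 102.]
```

The plunger is on its stop: the push reached 19 N with no further travel. Three views put the cap top at about 98.7 mm. Now I move to the loupe.

>>> carry_out(
  plan=[
    [0,-16.5,38,0,0,0,0],
    [0,-16.5,38,0,0,0,0],
    [0,-16.5,38,0,0,0,0],
    [0,-16.5,38,0,0,0,0],
    [0,-16.5,38,0,0,0,0],
  ],
)

```text
clock: 9.83
position: [488.4, 12.1, 148.8]
orientation: [-0.0, 0.991, 0.132, -0.001]
contact_force: [1.0, 0.4, -0.1]
finger_gap: 0.001
gripper_force: 0.0
```

>>> carry_out(
  plan=[
    [0,-16.5,38,0,0,0,0],
    [0,-16.5,38,0,0,0,0],
    [0,-16.5,38,0,0,0,0],
    [0,-16.5,38,0,0,0,0],
    [0,-16.5,38,0,0,0,0],
  ],
)

```text
clock: 10.25
position: [458.1, -193.1, 148.9]
orientation: [-0.0, 0.991, 0.131, -0.001]
contact_force: [0.6, 0.2, -0.4]
finger_gap: 0.008
gripper_force: 0.0
```

>>> carry_out(
  plan=[
    [88,-16.5,38,0,0,0,0],
    [88,-16.5,38,0,0,0,0],
    [88,-16.5,38,0,0,0,0],
    [88,0,0,0,0,0,-6.5],
    [88,0,0,0,0,0,-6.5],
  ],
)

```text
clock: 10.67
position: [439.4, -317.3, 148.3]
orientation: [-0.0, 0.97, 0.242, -0.001]
contact_force: [-0.3, 0.8, 0.3]
finger_gap: 0.364
gripper_force: 0.0
```

>>> carry_out(
  plan=[
    [88,0,0,0,0,0,-6.5],
    [88,0,0,0,0,0,-6.5],
    [88,0,0,0,0,0,-6.5],
    [88,0,0,0,0,0,-6.5],
    [88,0,0,0,0,0,-6.5],
  ],
)

```text
clock: 11.08
position: [440.6, -314.0, 148.5]
orientation: [-0.001, 0.862, 0.507, -0.0]
contact_force: [-0.4, 0.4, -0.2]
finger_gap: 0.737
gripper_force: 0.0
```

>>> carry_out(
  plan=[
    [88,0,0,0,0,0,-6.5],
    [88,0,0,0,0,0,0],
    [88,0,0,0,0,0,0],
  ],
)

```text
clock: 11.33
position: [440.6, -313.9, 148.9]
orientation: [-0.001, 0.834, 0.551, 0.0]
contact_force: [0.3, -0.5, 0.2]
finger_gap: 0.964
gripper_force: 0.0
```

```bash
python3 - <<'E'
from h import *
st=state();print(st['position'],st['orientation'],st['finger_gap'])
s=snapshot('wrist'); cv2.imwrite('pics/w4.png',s['color'])
for t in ['loupe_grip','lens']:
    for r in tip_of(t,'wrist')[:2]:
        u,v=r['xy']; d=dep(s,u,v,1); print(t,round(r['conf'],2),np.round([u,v],1),np.round(w(s,u,v,z=9),1),d and np.round(w(s,u,v,d=d),1))
for r in masks_of('loupe','wrist')[:1]:
    v,u=np.nonzero(r['mask']); d=s['z_map'][v,u]; P=np.array([w(s,a,b,d=e) for a,b,e in zip(u,v,d) if e>0])
    H=P[(P[:,2]>15)&(P[:,2]<23)]; print(r['extent'],len(H),np.median(H[:,2]))
    R=cv2.minAreaRect(H[:,:2].astype(np.float32)); print(R)
    np.save('loupe.npy',P)
E
```

```text
[ 440.58318276 -313.90268139  148.85744298] [-8.97806026e-04  8.34388483e-01  5.51176063e-01  2.97671734e-05] 0.9637820104540982
loupe_grip 0.74 [324.6  11. ] [ 499.9 -177.6    9. ] [ 499.7 -178.    11. ]
loupe_grip 0.55 [321.8  98.2] [ 468.1 -245.8    9. ] [ 468.1 -245.8   19.4]
lens 0.91 [326.2   9.6] [ 501.6 -177.1    9. ] [ 501.4 -177.5   10.9]
[299.1, 0.0, 60.0, 140.4] 1723 18.584214481854133
((480.33050537109375, -228.80694580078125), (124.53279113769531, 53.69187545776367), 66.99209594726562)
```

View pics/w4.png

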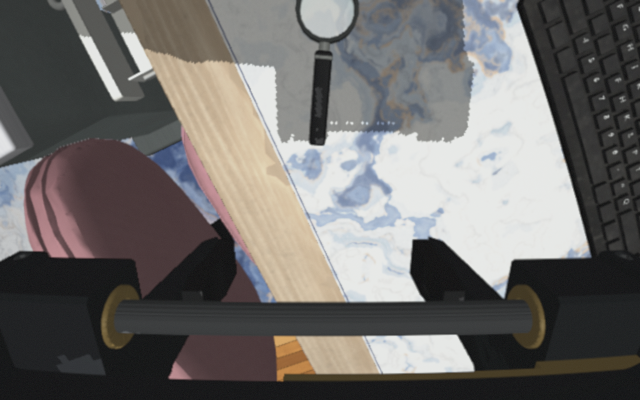

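The picture shows the lens at (326,10), the handle from (322,55) to (317,140), and the open fingertips at about (228,225) and (425,242). I fit the handle axis and check the tip height with the fingers open.

```bash
python3 - <<'E'
from h import *
P=np.load('loupe.npy'); L=np.array([501,-177.3])
H=P[(P[:,2]>14)&(P[:,2]<23)&(np.hypot(*(P[:,:2]-L).T)>38)]
R=cv2.minAreaRect(H[:,:2].astype(np.float32)); print(len(H),R)
l=cv2.fitLine(H[:,:2].astype(np.float32),cv2.DIST_HUBER,0,.01,.01).ravel(); print(l,np.degrees(np.arctan2(l[1],l[0])))
t=(H[:,:2]-l[2:])@l[:2]; n=(H[:,:2]-l[2:])@[-l[1],l[0]]; print('t',np.percentile(t,[0,1,99,100]),'n',np.percentile(n,[1,99]))
T=np.percentile(t,[.5,99.5]);
for a in T: print('end',l[2:]+a*l[:2])
print('lens t,n',(L-l[2:])@l[:2],(L-l[2:])@[-l[1],l[0]])
s=snapshot('wrist'); st=state(); p=st['position']; x=np.array([.392,.919]); y=np.array([.919,-.392])
for (u,v) in [(228,228),(228,240),(225,255),(425,245),(425,260),(430,275)]:
    d=dep(s,u,v,1); q=w(s,u,v,d=d); print((u,v),np.round(q),'tool',np.round([(q[:2]-p[:2])@x,(q[:2]-p[:2])@y,p[2]-q[2]]))
D=s['z_map'];  # lowest finger points
Q=np.array([w(s,u,v,d=D[v,u]) for v in range(200,400,2) for u in range(150,500,2) if D[v,u]>0])
k=(np.hypot(*(Q[:,:2]-p[:2]).T)<80)&(Q[:,2]>60); print('finger z min',np.percentile(Q[k][:,2],[0,1,5,20]),p[2])
# same stick measure
tt=snapshot('top'); print(plug(tt))
E
```

```text
1498 ((465.4012756347656, -246.57008361816406), (80.65408325195312, 15.791120529174805), 62.5546989440918)
[ 4.6557987e-01  8.8500589e-01  4.6595862e+02 -2.4535872e+02] 62.252247
t [-41.67445499 -40.40566211  38.15131565  39.03326133] n [-7.3861249   7.61966463]
end [ 446.83769504 -281.70507058]
end [ 483.93441907 -211.18909337]
lens t,n 76.54692906507533 0.6749399404459784
(228, 228) [ 162. -422. -365.] tool [-209. -214.  515.]
(228, 240) [ 403. -288.  188.] tool [  9. -45. -39.]
(225, 255) [ 402. -291.  198.] tool [  6. -44. -48.]
(425, 245) [ 487. -324.  194.] tool [  9.  47. -44.]
(425, 260) [ 484. -324.  205.] tool [  7.  43. -56.]
(430, 275) [ 483. -328.  211.] tool [  3.  44. -61.]
finger z min [187.29906362 191.50065161 202.27424258 230.91291371] 149.82818341177475
(array([278, 173,  11,  17,  75], dtype=int32), array([588.5,  45.1]), array([37.8, 14.5]), 22.41585350036621)
```

>>> carry_out(
  plan=[
    [88,39.6,-1.7,0,0,0,0],
    [88,39.6,-1.7,0,0,0,4.6],
    [88,0,0,40,0,0,0],
    [88,0,0,40,0,0,0],
    [88,0,0,40,0,0,0],
  ],
)

```text
clock: 12.05
position: [469.6, -239.2, 29.5]
orientation: [0.001, 0.855, 0.519, 0.001]
contact_force: [0.3, -0.1, -0.3]
finger_gap: 1.001
gripper_force: 0.0
```

>>> carry_out(
  plan=[
    [88,0,0,20,0,0,0],
    [88,0,0,15,0,0,0],
    [88,0,0,0,0,0,0],
  ],
)

```text
clock: 12.3
position: [466.3, -238.4, -7.8]
orientation: [-0.002, 0.855, 0.519, -0.001]
contact_force: [-0.7, -0.3, 0.2]
finger_gap: 1.001
gripper_force: 0.0
```

```bash
python3 - <<'E'
from h import *
st=state();print(st['position'],st['orientation'],st['contact_force'])
s=snapshot('side'); cv2.imwrite('pics/s3.png',cv2.resize(s['color'][210:340,200:350],None,fx=5,fy=4.6))
s=snapshot('wrist'); o,p=np.array(st['orientation']),st['position']
D=s['z_map']; Q=np.array([w(s,u,v,d=D[v,u]) for v in range(180,300,2) for u in range(180,470,2) if D[v,u]>0])
k=(np.hypot(*(Q[:,:2]-p[:2]).T)<60); print(np.histogram(Q[k][:,2],bins=range(-10,80,5)))
E
```

```text
[ 466.31633347 -238.38345133   -7.79888914] [-0.00211258  0.85484778  0.51887252 -0.00145525] [-0.69787394 -0.31290892  0.1773402 ]
(array([   0,  366, 4322,    0,    4,  883,   35,    0,   64,  113,  143,
        156,  212,  202,  167,  125,  126]), array([-10,  -5,   0,   5,  10,  15,  20,  25,  30,  35,  40,  45,  50,
        55,  60,  65,  70,  75]))
```

View pics/s3.png

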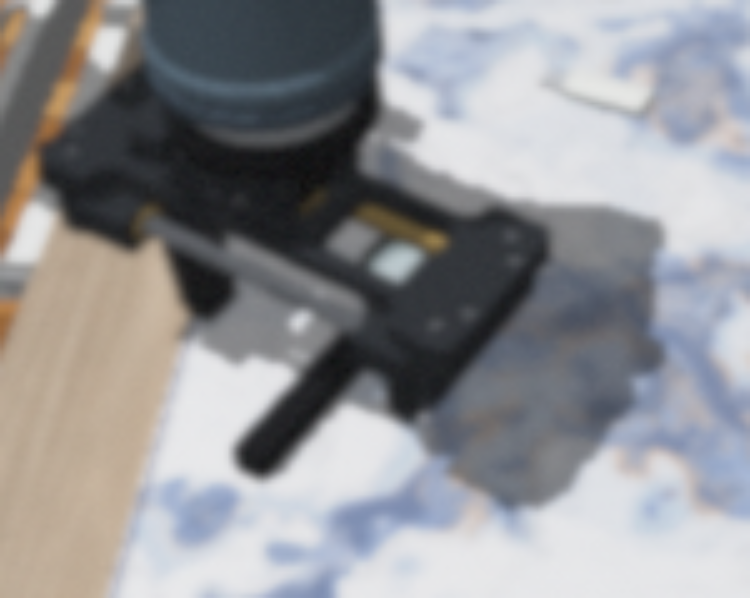

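The picture shows the open fingers straddling the handle, at crop (205,300) and (405,390), aligned across it. I descend the last 25 mm, feeling for the desk, then close.

>>> carry_out(
  plan=[
    [88,0,0,10,0,0,0],
    [88,0,0,9,0,0,0],
    [88,0,0,3,0,0,0],
    [88,0,0,0,0,0,0],
  ],
)

```text
clock: 12.73
position: [468.0, -239.4, -27.5]
orientation: [-0.0, 0.855, 0.519, -0.0]
contact_force: [-0.1, -0.3, 0.4]
finger_gap: 0.998
gripper_force: 0.0
```

>>> carry_out(
  plan=[
    [88,0,0,2,0,0,0],
    [88,0,0,0,0,0,0],
  ],
)

```text
clock: 12.9
position: [468.5, -239.5, -29.0]
orientation: [0.0, 0.855, 0.519, 0.0]
contact_force: [-0.5, 0.7, -0.2]
finger_gap: 0.998
gripper_force: 0.0
```

>>> carry_out(
  plan=[
    [88,0,0,4,0,0,0],
    [88,0,0,0,0,0,0],
    [10,0,0,0,0,0,0],
    [10,0,0,0,0,0,0],
    [10,0,0,0,0,0,0],
  ],
  grip_force=30,
)

```text
clock: 13.32
position: [468.5, -239.6, -32.9]
orientation: [0.0, 0.855, 0.519, 0.0]
contact_force: [0.4, -0.3, 0.1]
finger_gap: 0.799
gripper_force: 0.0
```

>>> carry_out(
  plan=[
    [10,0,0,0,0,0,0],
    [10,0,0,0,0,0,0],
    [10,0,0,0,0,0,0],
    [10,0,0,0,0,0,0],
    [10,0,0,0,0,0,0],
  ],
)

```text
clock: 13.73
position: [468.4, -239.5, -33.0]
orientation: [-0.0, 0.855, 0.519, -0.0]
contact_force: [0.9, -1.2, 0.2]
finger_gap: 0.419
gripper_force: 0.0
```

>>> carry_out(
  plan=[
    [10,0,0,0,0,0,0],
    [10,0,0,0,0,0,0],
    [10,0,0,0,0,0,0],
    [10,0,0,0,0,0,0],
    [10,0,0,0,0,0,0],
  ],
)

```text
clock: 14.15
position: [468.5, -239.6, -33.0]
orientation: [0.0, 0.855, 0.519, 0.0]
contact_force: [-0.5, 0.0, -1.5]
finger_gap: 0.18
gripper_force: 30.0
```

Gripped at 15.9 mm with 30 N. Lift, then carry.

>>> carry_out(
  plan=[
    [10,0,0,-8,0,0,0],
    [10,0,0,-20,0,0,0],
    [10,0,0,-25,0,0,0],
    [10,0,0,-25,0,0,0],
    [10,0,0,-14,0,0,0],
  ],
)

```text
clock: 14.57
position: [469.3, -239.8, 61.7]
orientation: [0.001, 0.855, 0.519, 0.001]
contact_force: [0.4, -0.5, -1.1]
finger_gap: 0.175
gripper_force: 30.0
```

>>> carry_out(
  plan=[
    [10,0,0,0,0,0,0],
    [10,15,0,0,0,0,0],
    [10,30,-1.5,0,0,0,0],
    [10,35,-1.5,0,0,0,0],
    [10,35,-1.5,0,0,0,0],
  ],
)

```text
clock: 14.98
position: [516.9, -134.8, 58.2]
orientation: [-0.0, 0.855, 0.518, -0.001]
contact_force: [0.5, -0.5, -1.1]
finger_gap: 0.182
gripper_force: 30.0
```

>>> carry_out(
  plan=[
    [10,35,-1.5,0,0,0,0],
    [10,35,-1.5,0,0,0,0],
    [10,20,-1.5,0,0,0,0],
    [10,0,0,0,0,0,0],
    [10,0,0,0,0,0,0],
  ],
)

```text
clock: 15.4
position: [554.5, -52.0, 58.1]
orientation: [-0.001, 0.854, 0.52, -0.001]
contact_force: [-0.5, -1.1, -1.4]
finger_gap: 0.179
gripper_force: 30.0
```

```bash
cat >> h.py <<'E'
def lens(c):
    s=snapshot(c)
    for t in ['lens']:
        for r in tip_of(t,c)[:2]:
            u,v=r['xy']; d=dep(s,u,v,2); print(c,t,round(r['conf'],2),np.round([u,v],1),'at z99',np.round(w(s,u,v,z=99),1),d and np.round(w(s,u,v,d=d),1))
    M=masks_of('loupe',c)
    if M:
        v,u=np.nonzero(M[0]['mask']); d=s['z_map'][v,u]; P=np.array([w(s,a,b,d=e) for a,b,e in zip(u,v,d) if e>0])
        P=P[(P[:,2]>70)&(P[:,2]<125)]; print('loupe',len(P),np.round(np.percentile(P,[2,50,98],axis=0),1).tolist())
        return s,P
    return s,None
E
python3 - <<'E'
from h import *
st=state();print(st['position'],st['orientation'],st['contact_force'],st['gripper_force'],st['clock'])
s,P=lens('wrist'); cv2.imwrite('pics/w5.png',s['color']); np.save('lw.npy',P if P is not None else [])
try: print(plug(s))
except Exception as e: print(e)
t,Q=lens('top'); lens('side')
a=cv2.resize(t['color'][120:230,240:380],None,fx=5,fy=5); cv2.imwrite('pics/t5.png',a)
E
```

```text
[554.54317792 -52.02636891  58.13361254] [-5.75812336e-04  8.54068337e-01  5.20160254e-01 -5.03688144e-04] [-0.46040714 -1.08701805 -1.43133796] 29.995518028736115 15.4
wrist lens 0.79 [321.5 103.5] at z99 [586.6  11.8  99. ] [586.6  11.8 102.2]
loupe 20580 [[536.4, -87.2, 99.1], [580.0, 4.7, 102.2], [611.1, 35.3, 110.6]]
(array([295,  21,  24,  16, 153], dtype=int32), array([598.1,  58.2]), array([ 6.9, 15.4]), 76.2437973022461)
top lens 0.49 [295.1 182.1] at z99 [579.3  12.6  99. ] [579.2  12.5 100.5]
loupe 245 [[564.0, 4.3, 96.2], [583.7, 19.0, 100.5], [608.0, 31.4, 107.4]]
side lens 0.56 [323.3 183.7] at z99 [577.6  12.6  99. ] [580.5 -92.1 181.9]
loupe 161 [[529.7, -101.5, 95.5], [544.7, -82.1, 109.3], [592.5, -19.1, 112.3]]
```

View pics/w5.png

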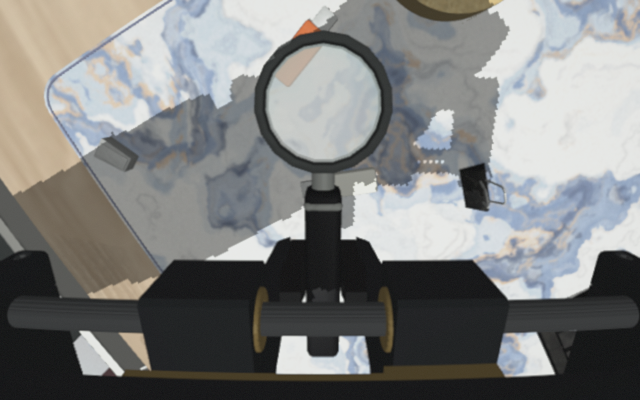

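The picture shows the held loupe level, with its lens centre at (322,102). The metal plug is just visible beyond it at (322,16). I'll check the tilt and the plug position.

```bash
python3 - <<'E'
from h import *
P=np.load('lw.npy'); st=state()
r=np.hypot(P[:,0]-586.7,P[:,1]-11.5)
for nm,k in (('glass',r<20),('ring',(r>24.5)&(r<27.5))):
    Q=P[k]; A=np.c_[Q[:,:2]-[586.7,11.5],np.ones(k.sum())]
    c=np.linalg.lstsq(A,Q[:,2],rcond=None)[0]; print(nm,k.sum(),c,np.median(Q[:,2]))
k=r<29; print('circle',cv2.minEnclosingCircle(P[k][:,:2].astype(np.float32)))
s=snapshot('wrist'); print('plug',w(s,322,16,z=6), dep(s,322,16,1) and w(s,322,16,d=dep(s,322,16,1)))
for rr in tip_of('usb_plug','wrist')[:3]: print(rr['conf'],rr['xy'],w(s,*rr['xy'],z=6))
E
```

```text
glass 7627 [-2.07851784e-03 -4.91575248e-03  1.01241516e+02] 101.23448062420297
ring 3000 [-2.79255196e-03  2.71698447e-04  1.05777314e+02] 105.78291567424056
circle ((586.8209228515625, 10.693548202514648), 28.321807861328125)
plug [612.08483699  57.37163993   6.        ] [611.9398519   57.08663039   7.46522315]
0.88 [306.4, 184.9] [549.53336087 -37.75722298   6.        ]
0.64 [318.5, 18.4] [609.39662284  57.13392133   6.        ]
```

Ring top is 105.8, so the lens centre is at 98.8: level and at the right height. Now the last shift over the plug.

>>> carry_out(
  plan=[
    [10,20,0.7,0,0,0,0],
    [10,20,0.7,0,0,0,0],
    [10,12,0.4,0,0,0,0],
    [10,0,0,0,0,0,0],
    [10,0,0,0,0,0,0],
  ],
)

```text
clock: 16.37
position: [580.5, -8.1, 58.9]
orientation: [-0.0, 0.855, 0.519, -0.0]
contact_force: [-0.0, -0.8, -0.9]
finger_gap: 0.177
gripper_force: 30.0
```

```bash
python3 - <<'E'
from h import *
st=state();print(st['position'],st['contact_force'],st['gripper_force'],np.abs(st['qvel']).max())
s,P=lens('wrist'); p=np.array([612.3,56.5]); P=P[np.hypot(*(P[:,:2]-p).T)<36]
r=np.hypot(*(P[:,:2]-p).T); k=P[:,2]<107.5
print('circle',cv2.minEnclosingCircle(P[k&(r<33)][:,:2].astype(np.float32)),'ring z',np.median(P[(r>24)&(r<27.5),2]))
q,C=cap('wrist',lo=85); print('cap wrist',len(C),np.median(C,0) if len(C) else '')
q,C=cap('top',lo=85); print('cap top',len(C),np.median(C,0)); t,_=lens('top')
print(plug(t))
E
```

```text
[580.45059534  -8.05932177  58.86545466] [-0.0486431  -0.82724434 -0.85336825] 29.99556005001068 0.025303252595412214Traceback (most recent call last):
  File "<stdin>", line 3, in <module>
TypeError: 'NoneType' object is not subscriptable
```

```bash
python3 - <<'E'
from h import *
s=snapshot('wrist'); D=s['z_map']; p=np.array([612.3,56.5])
P=np.array([w(s,u,v,d=D[v,u]) for v in range(0,240) for u in range(220,430) if D[v,u]>0]); P=P[(P[:,2]>96)&(P[:,2]<108)]
r=np.hypot(*(P[:,:2]-p).T); print('circle',cv2.minEnclosingCircle(P[r<31][:,:2].astype(np.float32)),'ring z',np.median(P[(r>24)&(r<27.5),2]))
q,C=cap('top',lo=85); print('cap top',len(C),np.median(C,0)); t,_=lens('top')
cv2.imwrite('pics/w6.png',s['color']); st=state(); print(st['position'],np.abs(st['qvel']).max())
E
```

```text
circle ((612.7088012695312, 52.856502532958984), 28.143634796142578) ring z 105.39633317022728
cap top 91 [546.35106414 223.20949411  97.38724542]
[580.48941051  -8.83261028  59.00918881] 0.00392394993077317
```

View pics/w6.png

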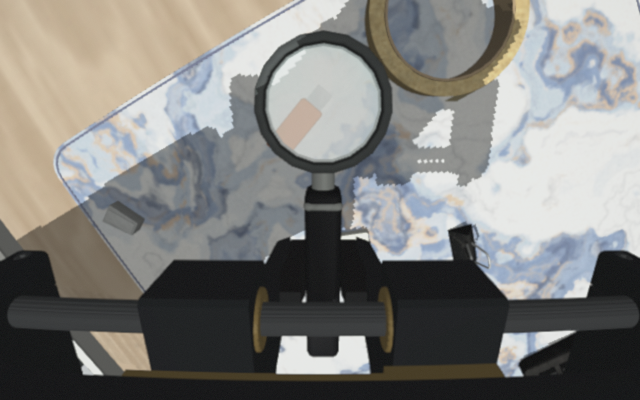

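The picture shows the plug through the lens at (322,95), close to the ring's centre at (323,101). The lens measures (612.7,52.9) and the plug about (612.3,56.5), so I nudge 3 mm and let it settle.

>>> carry_out(
  plan=[
    [10,2.7,-1.4,0,0,0,0],
    [10,0,0,0,0,0,0],
    [10,0,0,0,0,0,0],
    [10,0,0,0,0,0,0],
    [10,0,0,0,0,0,0],
  ],
)

```text
clock: 17.18
position: [580.7, -5.2, 59.0]
orientation: [0.0, 0.855, 0.519, 0.0]
contact_force: [0.4, 0.1, -1.2]
finger_gap: 0.178
gripper_force: 30.0
```

```bash
python3 - <<'E'
from h import *
st=state(); print(st['position'],st['gripper_force'],np.abs(st['qvel']).max()); print(sign_off())
E
```

```text
[580.66870605  -5.15038612  59.00174438] 29.99546617269516 0.001343321208202164
the job is handed in; nothing more can be done
None
```

I pressed the plunger onto its stop and handed the job in with the loupe held still and level about 98.5 mm up, at the measured cap height (97–99 mm) and within a few mm of the metal plug's centre; the hand-in returned no verdict.

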